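Seal a clamped flute half with its keyed test collar

ROBOT

A 6-joint arm with a two-finger parallel gripper is mounted at the origin on the work surface. World frame = base frame: x ahead of the robot, y to its left, z up, the work surface at z = 0. Lengths are in m, angles in rad, forces in N, time in s.
With the tool pointing down it reaches from about 0.35 to 0.975 m from the base axis. Payload 4.9 kg.
Tool frame: the origin (TCP) lies midway between the tips of the shut fingers; the grasp point (between the pads) lies 19 mm behind it; z points along the fingers, y is the direction in which the jaws open and shut (so a half turn about z gives the same grasp; the last joint's range is limited). The gripper opens to 85 mm and grips with 20 to 120 N. Pads are 22 mm wide; open, the fingers measure 114 mm over their backs; the gripper's body (76 mm by 85 mm) begins 54 mm behind the grasp point. The pads swing forward as they close: fully open they stand 13 mm farther back than shut.
Start: joints at [1.152, 0.053, 1.613, -0, 1.476, -0.119], TCP at [0.185, 0.597, 0.231] pointing down, gripper open.
Joint ranges: [-3.01, 3.01], [-1.01, 2.22], [0.06, 2.58], [-1.02, 4.17], [0.09, 2.62], [-3.14, 3.14]. Speed limits (rad/s): [2.57, 2.57, 3.14, 3.14, 3.14, 3.14].

INTERFACE

Orientations are given as a rotation vector (axis times angle).
In Python, from station import ctrl gives the robot as it stands.
- The arm moves only by the tool jog_arm, never from a script. Its argument "steps" is a list of rows, each an object of numbers: "dx", "dy", "dz": the shift along the world's x, y, z in units of 60 mm (1.0 is 60 mm); "twist": the turn about the world's z in units of 10 degrees (1.0 is 10 degrees). A call has 1 to 5 rows; each row is the pose to reach, as a shift and turn from the pose measured when the call began; what a row does not reach only later rows make up. A row lasts 1/8 s, in which the tool goes at most 62.5 mm and 10.7 degrees, less where a joint would pass 70% of its speed; a pose out of reach is approached as far as the arm can. A call with a gripper value outside its range is refused whole. "gripper" is the closure in counts, from 0 (fully open) to 255 (shut), set as the call begins (left out, the last holds). The fingers move at their own pace and stop on an object; "newtons" is the grip in N (left out, the last holds). Time passes only in rows, so rows that repeat a pose let the fingers close. It gives the time, the measured TCP pose, the force and the opening at its end, in the units of the state.
- ctrl.get_obs(): the state, without advancing time (a new reading comes with each control period).
- ctrl.get_image(name): name is "scene" or "side" or "wrist"; returns a dict with "frame" (420x560x3 uint8, red, green, blue), "range_z" (420x560 float32, m along the optical axis (not along the pixel's ray), 0 where there is no reading), "fx", "fy", "cx", "cy" (pixels), "extrinsics" (4x4, takes a point from camera to world coordinates). Camera axes: x right, y down, z forward; pixel columns grow to the right and rows downward; lengths in m; the calibration is good to about 2 mm. The wrist camera is an equidistant fisheye: a pixel r from the principal point sees the ray r / f radians off the axis. A picture is of the moment at which its call begins.
- ctrl.finish_job(): hands the job in, once; it reports no verdict.
The state is a dict: "t": time; "q": joint angles; "dq": joint speeds; "effort": joint torques, N m; "tool_pos": TCP position; "tool_rot": TCP orientation; "contact_force": force on the tool from outside, world axes, zero at the start; "wrist_torque": the same for the moment, N m; "opening": finger opening in m.
Only numpy, scipy, OpenCV 4.12 (cv2) and the standard library are available. Lean on these libraries where they do the work, as an engineer would, in place of code of your own. Each camera call takes 0.05 s, during which the arm holds its last target.

TASK

The flute half standing in the iron clamp is due for its leak test: pick up the knurled collar that belongs to it (the brass collar fits the slim pale flute, the larger black collar the stout dark one) and set it over the adapter on top of that flute. Turn the collar until its hidden keyways drop over the pins, push it fully home against the sprung seal, and finish holding it there, without letting go. Leave the other collar and the things lying about where they are.

Things in the scene. Friction and masses are not known exactly. Their poses are not given: they have to be found in the camera images.
- clamp: Cast iron screw clamp bolted to the bench, immovable: base 200 x 90 x 18 mm, jaws and screw along its x, up to 150 mm high, tommy bar at its +x end. Origin: on the bench, on the upright axis of the flute it holds; z up. One of the two flutes stands in it; the other stands in a wooden drying stand at least 200 mm away.
- flute_slim: Slim pale bamboo flute half, upright, immovable, 200 mm long. Origin: centre of its lower end, 20 mm above the bench; z up along its axis. If its origin is over the clamp's (same x, y) it is the one to work on. An immovable brass adapter caps its top: shoulder 206 mm above the origin, 41 mm wide; round spigot 25 mm thick up to 229.5 mm, the top 3.5 mm tapered. Takes the brass collar.
- flute_stout: Stout dark smoked bamboo flute half, upright, immovable, 200 mm long, origin and axes as for the slim one, and likewise the one to work on if it stands over the clamp's origin. Its adapter is of dark steel: shoulder 206 mm above the origin, 47 mm wide; spigot 31 mm thick up to 229.5 mm, the top 3.5 mm tapered. Takes the black collar.
- flute_slim_pins (a point): Point on the slim flute's axis level with the upper sides of the three adapter pins (220 mm above the flute's origin). The steel pins are 4 mm thick, 120 degrees apart and stick out 3.8 mm from the spigot. Their direction differs from start to start and has nothing to do with this point's axes. A collar out of line rides on them, its origin at this point's height.
- flute_slim_seat (a point): Point on the slim flute's axis where the brass collar's origin lies when fully home (208.5 mm above the flute's origin). The sprung black seal ring around the spigot has its face 5.5 mm above this point when free; it pushes back with 3 N at first and 8.5 N fully down, where it meets a hard stop. A collar let go springs back up by 5.5 mm.
- flute_stout_pins (a point): Point on the stout flute's axis level with the upper sides of the three adapter pins (220 mm above the flute's origin). The steel pins are 4 mm thick, 120 degrees apart and stick out 3.8 mm from the spigot. Their direction differs from start to start and has nothing to do with this point's axes. A collar out of line rides on them, its origin at this point's height.
- flute_stout_seat (a point): Point on the stout flute's axis where the black collar's origin lies when fully home (208.5 mm above the flute's origin). The sprung black seal ring around the spigot has its face 5.5 mm above this point when free; it pushes back with 3 N at first and 8.5 N fully down, where it meets a hard stop. A collar let go springs back up by 5.5 mm.
- collar_brass: Knurled brass collar, loose, about 150 g, 40 mm high, closed end up on a cork mat 4 mm thick. Origin: centre of its lower, open end; z up along its axis. The upper 14 mm is the head, below it a hollow skirt 39 mm wide. The lowest 10 mm inside is a land with a 27.4 mm bore, cut through by three straight keyways, 7 mm wide, 120 degrees apart, one along its +x; they cannot be seen from outside.
- collar_brass_head (a point): Middle of the brass collar's solid knurled head, on its axis, 33 mm above its origin: the place to grip from above. The head is 42 mm in diameter (43 over the knurl). Pressed lightly on the pins and turned either way, the collar drops about 6 mm on to the seal when the keyways come within about 5 degrees of the pins: a third of a turn at most. Dropped, it can turn no further.
- collar_black: Knurled black steel collar, loose, about 180 g; same heights, origin, axes and keyways as the brass one, but made for the stout flute: skirt 45 mm wide, bore 33.4 mm. The two collars stand about 120 mm apart on the mat, in either order.
- collar_black_head (a point): Middle of the black collar's solid knurled head, on its axis, 33 mm above its origin: the place to grip from above. The head is 48 mm in diameter (49 over the knurl). It drops over its pins in the same way as the brass collar.
- cup: White ceramic lacquer cup, 64 mm wide, 45 mm high, origin at the centre of its underside. Bystander.
- weight: Cylindrical brass weight with a small knob, 38 mm in diameter, 56 mm high, origin at the centre of its underside. Bystander.
- burnisher: Cork-faced burnishing stick of pale wood, 190 x 18 x 12 mm, lying flat, origin at the centre of its underside. Bystander.
- spreader: Bamboo spreader with a red urushi blade, about 155 x 30 x 5 mm, lying flat, origin on its underside near the middle. Bystander.
Not all that is in view belongs to the job. Leave any orange look-alike of the collar_brass alone. What is shaped like the collar_black but blue is not meant.

How it is judged:
By the outcome, as a careful person would: the job done as asked, in the order asked, and still so for the second after the job is handed in, while the arm keeps its last pose, push and grip.
It also fails if it takes over 48 s, if anything falls off the work surface, if the arm or the gripper's body presses on something with over 40 N, if the wrist force passes 120 N, or if a joint passes its speed limit or range.

## Working session

There is one attempt and no reset: what is moved stays moved. The work goes in short steps, Python scripts to look and compute and a tool call to move; the robot and the scene stay as the last step left them, time stands still between calls to the robot, and variables do not carry over. Pictures are saved under pics/ and viewed, and the job is handed in when it is done.

Besides the shell and the picture viewer there is one more tool, called as name(argument=value, ...), one argument or row to a line, values as JSON. jog_arm: Moves the arm, as the interface text tells. Its arguments: {"type":"object","properties":{"steps":{"type":"array"},"gripper":{"type":"number"},"newtons":{"type":"number"}},"required":["steps"]}

```bash
mkdir -p pics; ls; cat > h.py <<'E'
import numpy as np, cv2
from station import ctrl
def grab(name,tag):
    im=ctrl.get_image(name); np.savez(f'pics/{tag}.npz',**{k:np.array(v) for k,v in im.items()})
    cv2.imwrite(f'pics/{tag}.png',cv2.cvtColor(im['frame'],cv2.COLOR_RGB2BGR)); return im
def load(tag): return dict(np.load(f'pics/{tag}.npz'))
def pt(im,u,v,z=None):
    z=im['range_z'][int(v),int(u)] if z is None else z
    p=np.array([(u-im['cx'])/im['fx']*z,(v-im['cy'])/im['fy']*z,z,1]); return (im['extrinsics']@p)[:3]
def cloud(im):
    v,u=np.mgrid[:420,:560]; z=im['range_z']
    P=np.stack([(u-im['cx'])/im['fx']*z,(v-im['cy'])/im['fy']*z,z,np.ones_like(z)],-1)
    return (P@im['extrinsics'].T)[...,:3]
def crop(tag,u0,v0,u1,v1,s):
    i=cv2.imread(f'pics/{tag}.png')[v0:v1,u0:u1]
    cv2.imwrite(f'pics/{tag}_c{u0}_{v0}.png',cv2.resize(i,None,fx=s,fy=s,interpolation=cv2.INTER_CUBIC))
E
python3 - <<'E'
from h import *
for n in ('scene','side','wrist'):
    im=grab(n,n+'0'); print(n,im['fx'],im['cx'],im['cy'],im['extrinsics'].round(3).tolist())
print(ctrl.get_obs())
E
```

```text
pics
scene 442.42812586360026 281.3685518520604 199.59339940440321 [[-0.817, 0.382, -0.431, 1.135], [0.576, 0.528, -0.624, 0.778], [-0.011, -0.759, -0.651, 1.009], [0.0, 0.0, 0.0, 1.0]]
side 525.6329086730946 273.7604810589335 200.51015681362549 [[0.948, -0.199, 0.249, 0.216], [-0.319, -0.625, 0.712, -1.07], [0.014, -0.755, -0.656, 1.124], [0.0, 0.0, 0.0, 1.0]]
wrist 325.19226210127806 271.99439388712125 211.98290299573233 [[0.296, 0.922, 0.248, 0.121], [0.955, -0.285, -0.079, 0.616], [-0.002, 0.261, -0.965, 0.373], [0.0, 0.0, 0.0, 1.0]]
{'t': 0.15, 'q': array([ 1.15197955e+00,  5.32156265e-02,  1.61399311e+00, -2.16509342e-05,
        1.47602292e+00, -1.19006659e-01]), 'dq': array([ 0.0016298 , -0.00220361, -0.00365827,  0.00086212,  0.00035995,
        0.00025755]), 'effort': array([ 3.97836693e-04, -3.94246316e+01, -3.70718765e+01, -1.11908762e-04,
        4.75334673e-03,  2.55349721e-05]), 'tool_pos': array([0.18439155, 0.5966579 , 0.23033032]), 'tool_rot': array([-4.69113538e-01, -3.10594999e+00,  2.49067924e-03]), 'contact_force': array([ 0.14253101, -0.83043776,  0.43908239]), 'wrist_torque': array([ 0.03027224, -0.04870755, -0.03547027]), 'opening': 0.08574916613429376}
```

View pics/scene0.png

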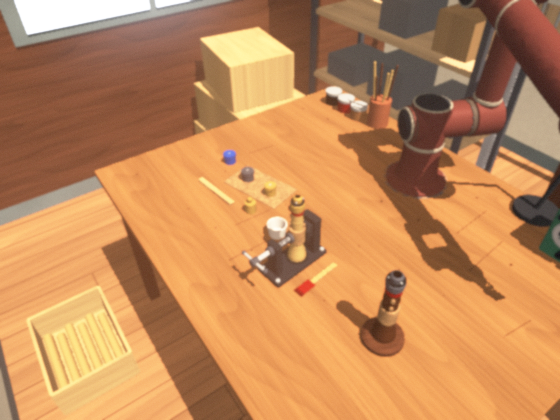

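View pics/side0.png

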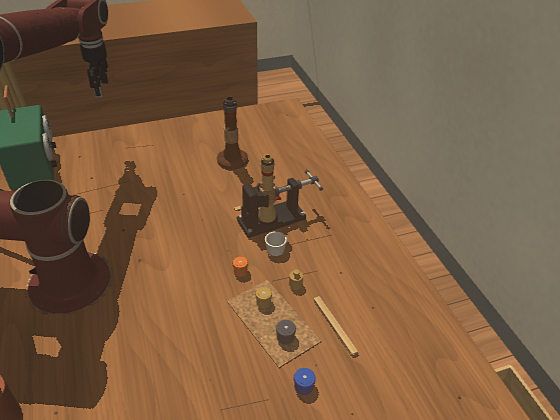

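View pics/wrist0.png

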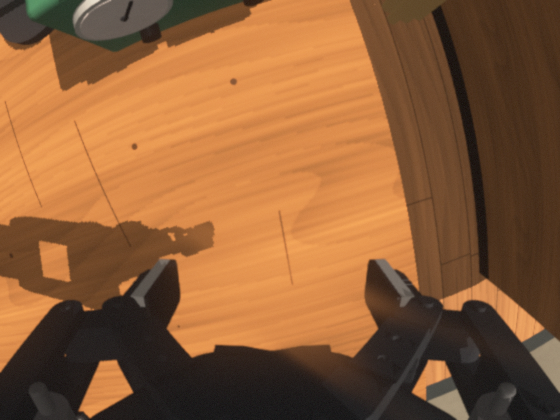

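Side view: the pale flute stands in the clamp at about (267,190), with the dark flute in the drying stand at (231,130). The candidates are:
- a brass-coloured collar on the mat at (263,296)
- a black collar on the mat at (286,330)
- an orange look-alike off the mat at (240,265)
- a blue look-alike at (305,380)
- the knobbed weight at (296,281)

The brass one on the cork mat fits the description. I'll enlarge both areas to confirm.

```bash
python3 - <<'E'
from h import *
crop('side0',200,85,340,190,5); crop('side0',215,235,335,355,5); crop('scene0',210,180,340,280,6)
im=load('side0');P=cloud(im)
for n,(u,v) in dict(collar=(264,291),black=(286,326),orange=(240,261),weight=(296,274),top=(267,157),topd=(230,99),cup=(276,240)).items(): print(n,P[v,u].round(4))
E
```

```text
collar [ 0.4856 -0.2352  0.049 ]
black [ 0.5047 -0.3525  0.0446]
orange [ 0.4563 -0.1093  0.0426]
weight [ 0.5833 -0.2106  0.0544]
top [0.5888 0.0602 0.2503]
topd [0.5718 0.3958 0.2517]
cup [ 0.5868 -0.0363  0.0145]
```

View pics/side0_c200_85.png

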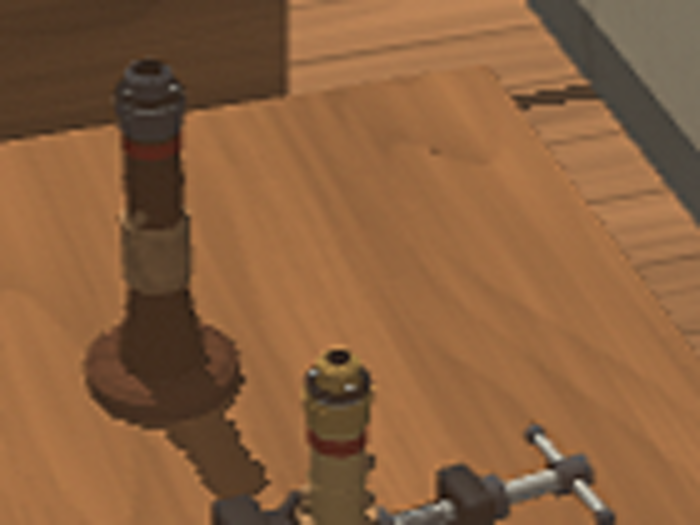

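View pics/side0_c215_235.png

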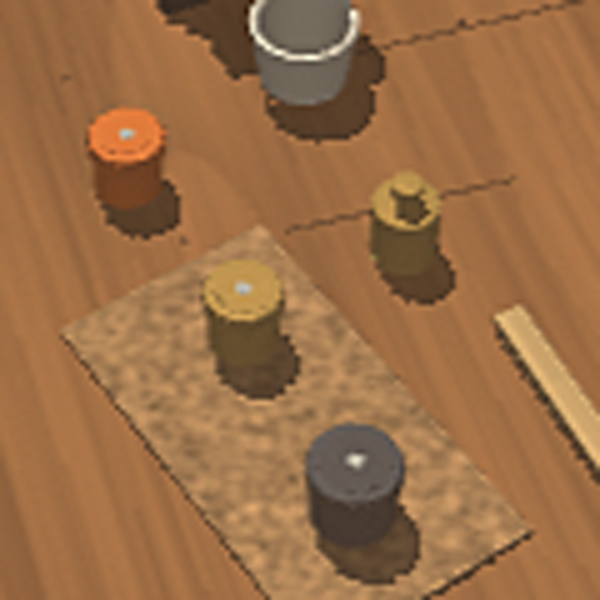

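View pics/scene0_c210_180.png

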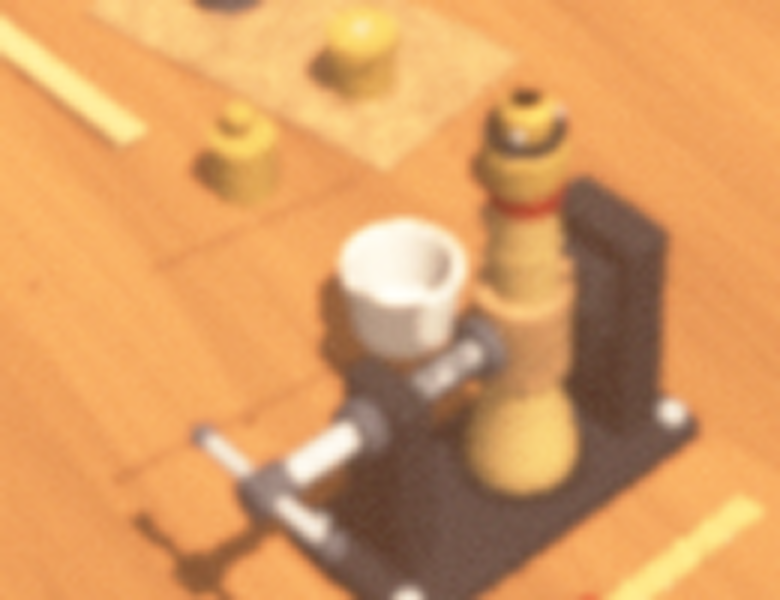

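```bash
python3 - <<'E'
from h import *
def ray(im,u,v,z):
    E=im['extrinsics'];o=E[:3,3];d=E[:3,:3]@np.array([(u-im['cx'])/im['fx'],(v-im['cy'])/im['fy'],1]);return (o+d*(z-o[2])/d[2])
s,c=load('side0'),load('scene0')
f=lambda u0,v0,k,x,y:((x+.5)/k-.5+u0,(y+.5)/k-.5+v0)
print('spig',ray(s,*f(200,85,5,339,356),.2495),ray(c,*f(210,180,6,525,97),.2495))
print('collar',ray(s,*f(215,235,5,243,290),.044),ray(c,*f(210,180,6,362,32),.044))
print('black',ray(s,*f(215,235,5,355,463),.044))
print('orange',ray(s,*f(215,235,5,127,134),.04))
print('weight',ray(s,*f(215,235,5,407,183),.056))
print('cup',ray(s,*f(215,235,5,305,17),.045))
for x,y in((313,370),(348,385)): print('pin side',ray(s,*f(200,85,5,x,y),.238))
for x,y in((518,135),(562,112)): print('pin scene',ray(c,*f(210,180,6,x,y),.238))
# cloud-based top circle
for n,im in(('side',s),('scene',c)):
    P=cloud(im).reshape(-1,3)
    for nm,xy,z in(('collar',(.4835,-.237),.044),('spig',(.588,.058),.2495)):
        m=(np.hypot(P[:,0]-xy[0],P[:,1]-xy[1])<.04)&(abs(P[:,2]-z)<.006)
        q=P[m]; print(n,nm,m.sum(),q.min(0).round(4),q.max(0).round(4),q.mean(0).round(4))
E
```

```text
spig [0.5919688  0.06627586 0.2495    ] [0.58974823 0.06177267 0.2495    ]
collar [ 0.48328211 -0.23567552  0.044     ] [ 0.48371726 -0.23436377  0.044     ]
black [ 0.50278752 -0.35511984  0.044     ]
orange [ 0.45649919 -0.10837534  0.04      ]
weight [ 0.58620504 -0.20266235  0.056     ]
cup [ 0.57806315 -0.05674702  0.045     ]
pin side [0.57875195 0.07293066 0.238     ]
pin side [0.59320725 0.05355665 0.238     ]
pin scene [0.59958429 0.07002075 0.238     ]
pin scene [0.57431048 0.06895621 0.238     ]
side collar 190 [ 0.4606 -0.26    0.0386] [ 0.5041 -0.2161  0.0494] [ 0.4818 -0.2386  0.0443]
side spig 46 [0.5774 0.0495 0.2441] [0.6017 0.0732 0.2541] [0.5885 0.0599 0.2484]
scene collar 92 [ 0.4631 -0.2572  0.0382] [ 0.5062 -0.2108  0.0494] [ 0.4856 -0.2312  0.0451]
scene spig 60 [0.5784 0.0536 0.2435] [0.605  0.0786 0.2547] [0.5943 0.0684 0.25  ]
```

Confirmed in the crops: the brass collar on the mat at about (0.4835, -0.235) is the one. It is 120 mm from the black collar, as stated. The slim flute is in the clamp at about (0.59, 0.063). I'll move over the collar for a wrist view.

jog_arm(
  steps=[
    {"dx":0.5,"dy":-0.85},
    {"dx":1.0,"dy":-1.7},
    {"dx":1.5,"dy":-2.55},
    {"dx":2.0,"dy":-3.4},
    {"dx":2.5,"dy":-4.3},
  ],
  gripper=0,
  newtons=60,
)

```text
validation failed for argument at $.st...
```

jog_arm(
  steps=[
    {"dx":0.3,"dy":-1.0},
    {"dx":0.5,"dy":-2.0},
    {"dx":0.7,"dy":-3.0},
    {"dx":0.9,"dy":-4.0},
    {"dx":1.1,"dy":-5.0},
  ],
)

```text
validation failed for argument at $.st...
```

jog_arm(
  steps=[
    {"dx":0.5,"dy":-0.85,"dz":0,"twist":0},
    {"dx":1.0,"dy":-1.7,"dz":0,"twist":0},
    {"dx":1.5,"dy":-2.55,"dz":0,"twist":0},
    {"dx":2.0,"dy":-3.4,"dz":0,"twist":0},
    {"dx":2.5,"dy":-4.3,"dz":0,"twist":0},
  ],
  gripper=0,
  newtons=60,
)

```text
t: 0.78
tool_pos: [0.3348, 0.337, 0.2301]
tool_rot: [-0.468, -3.106, 0.002]
contact_force: [0.9, 0.0, -0.4]
opening: 0.0855
```

jog_arm(
  steps=[
    {"dx":0.3,"dy":-1.0,"dz":0,"twist":0},
    {"dx":0.6,"dy":-2.0,"dz":0,"twist":0},
    {"dx":0.9,"dy":-3.0,"dz":0,"twist":0},
    {"dx":1.1,"dy":-4.0,"dz":0,"twist":0},
    {"dx":1.3,"dy":-5.0,"dz":0,"twist":0},
  ],
)

```text
t: 1.4
tool_pos: [0.4128, 0.035, 0.2301]
tool_rot: [0.468, 3.106, -0.002]
contact_force: [0.8, 0.6, -0.3]
opening: 0.0855
```

jog_arm(
  steps=[
    {"dx":0.25,"dy":-1.0,"dz":0,"twist":0},
    {"dx":0.5,"dy":-2.0,"dz":0,"twist":0},
    {"dx":0.75,"dy":-3.0,"dz":-0.3,"twist":0},
    {"dx":1.0,"dy":-4.0,"dz":-0.7,"twist":0},
    {"dx":1.15,"dy":-4.5,"dz":-1.2,"twist":0},
  ],
)

```text
t: 2.02
tool_pos: [0.4824, -0.238, 0.1581]
tool_rot: [0.471, 3.103, -0.004]
contact_force: [0.3, 0.8, 0.1]
opening: 0.085
```

```bash
python3 - <<'E'
from h import *
im=grab('wrist','wrist1'); o=ctrl.get_obs(); print(o['tool_pos'],o['t'],o['q'])
E
```

```text
[ 0.48027248 -0.23927774  0.15204739] 2.075 [-0.59925986 -0.09362643  1.89226532 -0.0032863   1.34692846 -1.86632466]
```

View pics/wrist1.png

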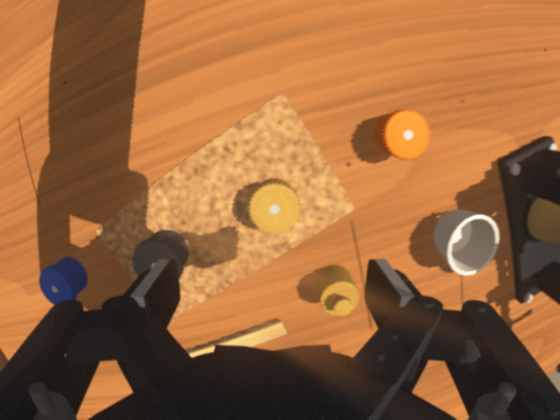

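The wrist view shows the brass collar's head on the mat, centred at about (274,209). The black collar at (160,255) is partly behind the left finger, and the weight is at (340,293).

```bash
cat >> h.py <<'E'
def fray(im,u,v,z):
    x,y=(u-im['cx'])/im['fx'],(v-im['cy'])/im['fy'];r=np.hypot(x,y);k=np.sin(r)/r if r>1e-9 else 1
    E=im['extrinsics'];o=E[:3,3];d=E[:3,:3]@np.array([x*k,y*k,np.cos(r)]);return o+d*(z-o[2])/d[2]
E
python3 - <<'E'
from h import *
crop('wrist1',230,160,330,250,8)
im=load('wrist1'); print(fray(im,274,209,.044),im['extrinsics'][:3,3]); print('weight',fray(im,342,302,.056),'black',fray(im,168,248,.044))
o=ctrl.get_obs(); print(o['tool_pos'],o['t'])
E
```

```text
[ 0.48363993 -0.23732487  0.044     ] [ 0.41875058 -0.2181325   0.30069405]
weight [ 0.57943531 -0.20409197  0.056     ] black [ 0.48980235 -0.33675841  0.044     ]
[ 0.48027248 -0.23927774  0.15204739] 2.075
```

View pics/wrist1_c230_160.png

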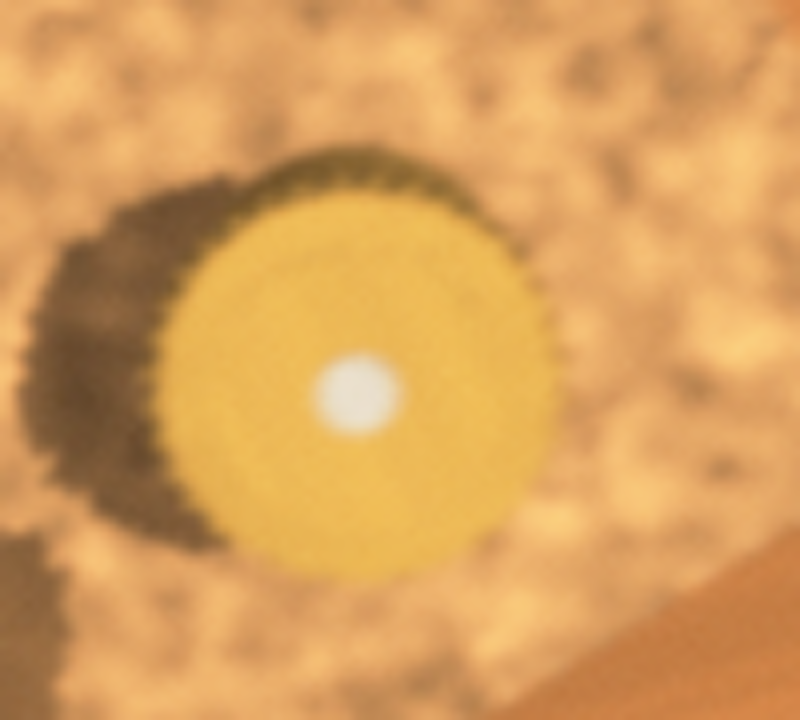

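jog_arm(
  steps=[
    {"dx":0.05,"dy":0.05,"dz":-0.6,"twist":0},
    {"dx":0.05,"dy":0.05,"dz":-1.2,"twist":0},
    {"dx":0.05,"dy":0.05,"dz":-1.7,"twist":0},
    {"dx":0.05,"dy":0.05,"dz":-1.7,"twist":0},
  ],
)

```text
t: 2.58
tool_pos: [0.4809, -0.2347, 0.0469]
tool_rot: [-0.472, -3.095, -0.003]
contact_force: [-0.0, -0.8, 0.3]
opening: 0.0853
```

```bash
python3 - <<'E'
from h import *
im=grab('wrist','wrist2'); o=ctrl.get_obs(); print(o['tool_pos'],o['tool_rot'],o['t'],o['contact_force'])
E
```

```text
[ 0.48242659 -0.23562029  0.04908537] [-4.72791888e-01 -3.09818641e+00 -7.50625610e-05] 2.625 [ 0.20287991 -0.503515    1.20106238]
```

View pics/wrist2.png

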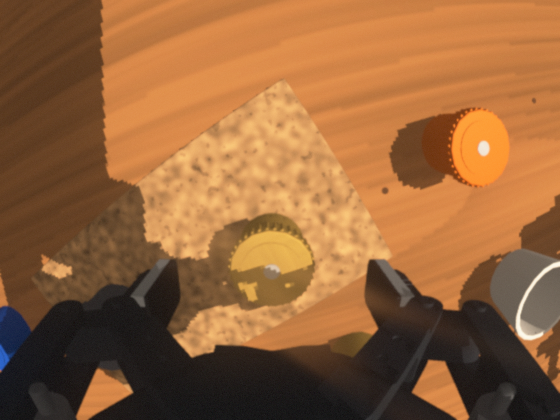

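The collar lies midway between the fingers, with its centre dot at about (272,270). I'll compute the remaining offset.

```bash
python3 - <<'E'
from h import *
im=load('wrist2'); print(fray(im,272,269.5,.044)); 
from scipy.spatial.transform import Rotation as R
o=ctrl.get_obs(); print(R.from_rotvec(o['tool_rot']).as_matrix().round(3), o['tool_pos'],o['t'])
E
```

```text
[ 0.48317943 -0.23569719  0.044     ]
[[-0.954  0.298 -0.007]
 [ 0.298  0.954  0.001]
 [ 0.007 -0.001 -1.   ]] [ 0.48242659 -0.23562029  0.04908537] 2.625
```

jog_arm(
  steps=[
    {"dx":0.01,"dy":0,"dz":-0.3,"twist":0},
    {"dx":0.01,"dy":0,"dz":-0.53,"twist":0},
    {"dx":0.01,"dy":0,"dz":-0.53,"twist":0},
  ],
)

```text
t: 3.0
tool_pos: [0.482, -0.235, 0.0158]
tool_rot: [-0.472, -3.096, -0.002]
contact_force: [0.4, -1.1, 0.5]
opening: 0.0858
```

jog_arm(
  steps=[
    {"dx":0,"dy":0,"dz":0,"twist":0},
    {"dx":0,"dy":0,"dz":0,"twist":0},
    {"dx":0,"dy":0,"dz":0,"twist":0},
    {"dx":0,"dy":0,"dz":0,"twist":0},
    {"dx":0,"dy":0,"dz":0,"twist":0},
  ],
  gripper=255,
  newtons=60,
)

```text
t: 3.62
tool_pos: [0.4827, -0.2354, 0.0167]
tool_rot: [-0.473, -3.097, -0.001]
contact_force: [0.0, 1.2, 3.7]
opening: 0.0402
```

jog_arm(
  steps=[
    {"dx":0,"dy":0,"dz":0,"twist":0},
    {"dx":0,"dy":0,"dz":0,"twist":0},
  ],
)

```text
t: 3.88
tool_pos: [0.4827, -0.2354, 0.0167]
tool_rot: [-0.473, -3.097, -0.001]
contact_force: [0.1, -1.3, 1.4]
opening: 0.0399
```

```bash
python3 - <<'E'
from h import *
im=grab('wrist','wrist3'); grab('side','side3'); crop('side3',215,215,335,325,6);o=ctrl.get_obs(); print(o['tool_pos'],o['opening'],o['t'],o['contact_force'])
E
```

```text
[ 0.48270326 -0.23538075  0.01666664] 0.04055758646809613 3.975 [ 0.20640269 -1.1266445   2.79274258]
```

View pics/side3_c215_215.png

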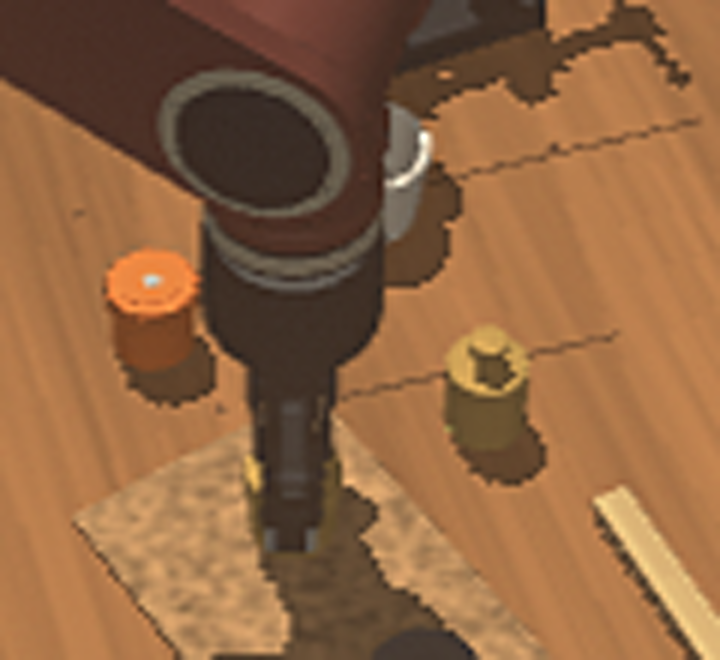

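View pics/wrist3.png

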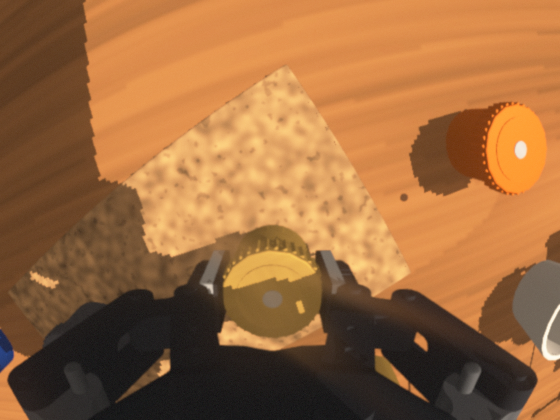

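The grip is on the head, with the dot at about (272,299) between the pads. I'll lift it next.

jog_arm(
  steps=[
    {"dx":0,"dy":0,"dz":0.6,"twist":0},
    {"dx":0,"dy":0,"dz":1.5,"twist":0},
    {"dx":0,"dy":0,"dz":2.5,"twist":0},
    {"dx":0,"dy":0,"dz":3.5,"twist":0},
    {"dx":0,"dy":0,"dz":4.5,"twist":0},
  ],
)

```text
t: 4.6
tool_pos: [0.482, -0.2349, 0.2873]
tool_rot: [-0.472, -3.095, -0.002]
contact_force: [-0.1, -0.5, -0.9]
opening: 0.0401
```

jog_arm(
  steps=[
    {"dx":0.4,"dy":0.8,"dz":0.25,"twist":0},
    {"dx":0.9,"dy":1.7,"dz":0.25,"twist":0},
    {"dx":1.4,"dy":2.6,"dz":0.25,"twist":0},
    {"dx":1.9,"dy":3.5,"dz":0.25,"twist":0},
    {"dx":2.2,"dy":4.2,"dz":0.25,"twist":0},
  ],
)

```text
t: 5.22
tool_pos: [0.6142, 0.0195, 0.3006]
tool_rot: [-0.47, -3.093, -0.002]
contact_force: [0.1, -0.3, -1.5]
opening: 0.0403
```

jog_arm(
  steps=[
    {"dx":0.35,"dy":0.5,"dz":0.2,"twist":0},
    {"dx":0.35,"dy":0.5,"dz":0.2,"twist":0},
    {"dx":0.35,"dy":0.5,"dz":0.2,"twist":0},
  ],
)

```text
t: 5.6
tool_pos: [0.6345, 0.0491, 0.3112]
tool_rot: [-0.47, -3.091, -0.001]
contact_force: [-0.8, -0.4, -0.8]
opening: 0.0404
```

```bash
python3 - <<'E'
from h import *
im=grab('wrist','wrist4'); o=ctrl.get_obs(); print(o['tool_pos'],o['tool_rot'],o['q'],o['t'],o['contact_force'])
E
```

```text
[0.63446702 0.04874597 0.311381  ] [-4.70899653e-01 -3.09090264e+00 -1.04648249e-03] [-0.04121517  0.05404392  1.47951541  0.0023174   1.62289376 -1.30953273] 5.65 [-0.62899927  0.84392822 -1.24880505]
```

View pics/wrist4.png

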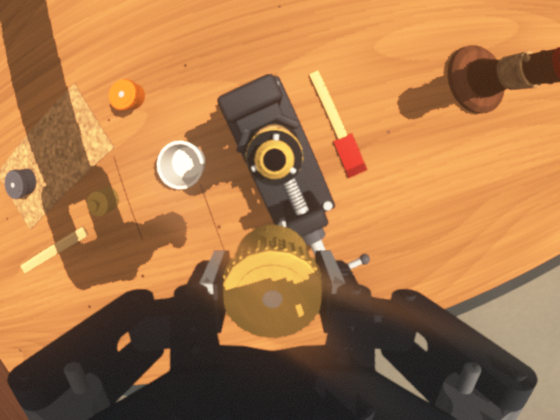

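The wrist view shows the slim adapter's spigot at about (274,157), with pins visible around it and the held collar at (272,299). I'll enlarge the spigot.

```bash
python3 - <<'E'
from h import *
crop('wrist4',234,117,314,197,9)
E
```

```text
(no output)
```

View pics/wrist4_c234_117.png

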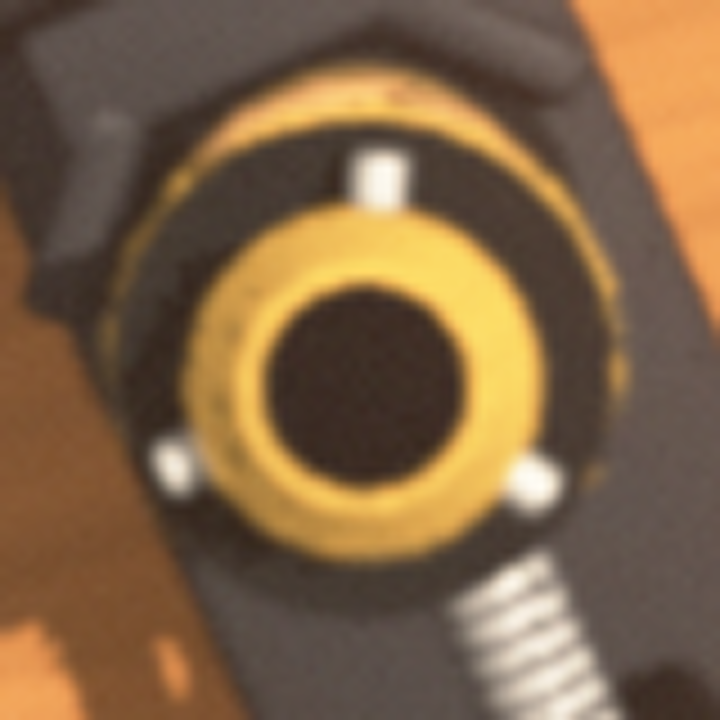

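```bash
python3 - <<'E'
from h import *
from scipy.spatial.transform import Rotation as R
im=load('wrist4'); f=lambda x,y:((x+.5)/9-.5+234,(y+.5)/9-.5+117)
c=fray(im,*f(366,386),.2495); print('hole',c)
cc=[]
for z,(x0,x1,y0,y1) in ((.246,(185,545,205,560)),): print('spig outer',fray(im,*f((x0+x1)/2,(y0+y1)/2),z))
for x,y in((381,182),(178,467),(535,482)):
    p=fray(im,*f(x,y),.238); d=p-c; print('pin',p.round(4),'r',np.hypot(*d[:2]).round(4),'ang',np.degrees(np.arctan2(d[1],d[0])).round(1))
o=ctrl.get_obs()
T=o['tool_pos']; crop('wrist4',222,215,322,345,6)
d=fray(im,272,299,T[2]+.0273); print('dot',d,'off',d-T)
im3=load('wrist3'); d=fray(im3,272,299,.044); print('dot3',d,d-np.array([.4827,-.2354,.0167]))
E
```

```text
hole [0.59083699 0.06379153 0.2495    ]
spig outer [0.59087236 0.06372217 0.246     ]
pin [0.5776 0.0691 0.238 ] r 0.0142 ang 158.1
pin [0.5934 0.0484 0.238 ] r 0.0156 ang -80.5
pin [0.6024 0.0735 0.238 ] r 0.0151 ang 39.9
dot [0.63637579 0.04834782 0.338681  ] off [ 0.00190878 -0.00039815  0.0273    ]
dot3 [ 0.48441234 -0.23621265  0.044     ] [ 0.00171234 -0.00081265  0.0273    ]
```

View pics/wrist4_c222_215.png

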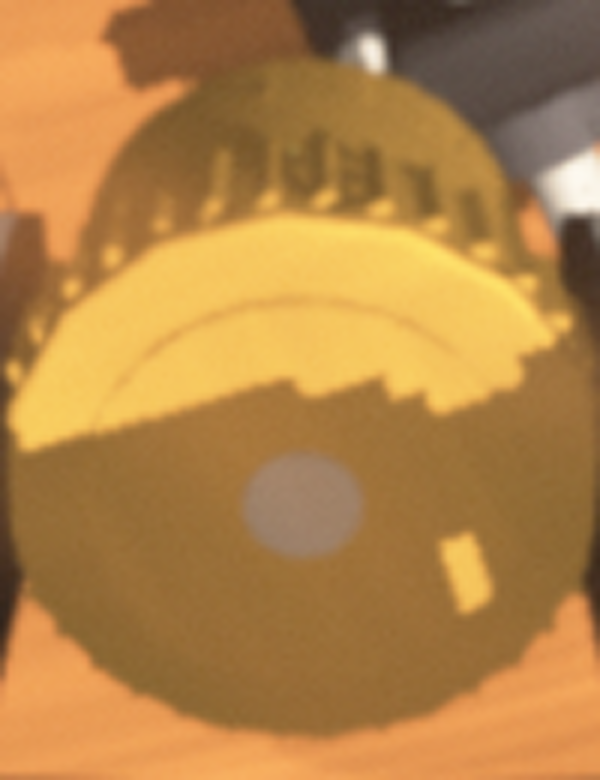

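The spigot axis at (0.5908, 0.0638) agrees with the scene/side average, and the pins point to about 39/159/-81°. I'll move over it and check alignment from outside.

jog_arm(
  steps=[
    {"dx":-0.4,"dy":0.13,"dz":-0.2,"twist":0},
    {"dx":-0.755,"dy":0.258,"dz":-0.4,"twist":0},
    {"dx":-0.755,"dy":0.258,"dz":-0.6,"twist":0},
    {"dx":-0.755,"dy":0.258,"dz":-0.6,"twist":0},
    {"dx":-0.755,"dy":0.258,"dz":-0.6,"twist":0},
  ],
)

```text
t: 6.28
tool_pos: [0.5898, 0.0636, 0.2757]
tool_rot: [-0.472, -3.091, -0.001]
contact_force: [-0.1, -0.6, -0.5]
opening: 0.0405
```

```bash
python3 - <<'E'
from h import *
grab('side','side5'); grab('scene','scene5'); o=ctrl.get_obs(); print(o['tool_pos'],o['tool_rot'],o['t'],o['contact_force'])
crop('side5',225,110,305,190,8); crop('scene5',257,150,337,230,8)
E
```

```text
[0.58991296 0.06383942 0.27608088] [-4.71811950e-01 -3.09195469e+00 -1.20257340e-03] 6.375 [-0.13041529 -0.75538322 -1.50490562]
```

View pics/side5_c225_110.png

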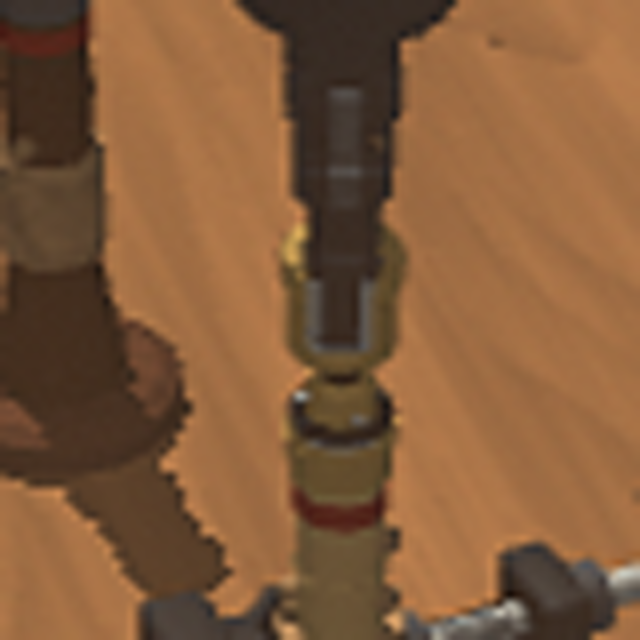

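View pics/scene5_c257_150.png

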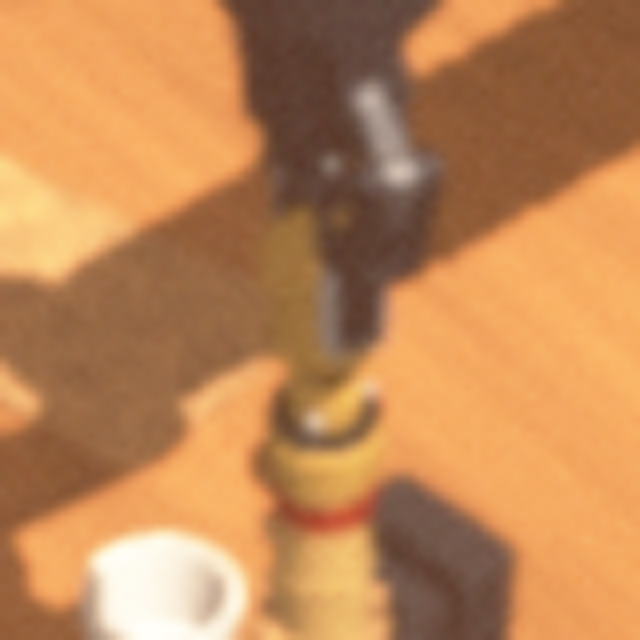

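From the side, the skirt and shoulder are centred to within about 0.3 mm. The scene view looks consistent too. I'll descend gently and watch the force.

jog_arm(
  steps=[
    {"dx":-0.005,"dy":0,"dz":-0.15,"twist":0},
    {"dx":-0.005,"dy":0,"dz":-0.22,"twist":0},
    {"dx":-0.005,"dy":0,"dz":-0.26,"twist":0},
    {"dx":-0.005,"dy":0,"dz":-0.29,"twist":0},
    {"dx":-0.005,"dy":0,"dz":-0.29,"twist":0},
  ],
)

```text
t: 7.0
tool_pos: [0.5896, 0.0639, 0.2586]
tool_rot: [-0.472, -3.092, -0.001]
contact_force: [-0.3, -0.2, -1.5]
opening: 0.04
```

The bore is 3.6 mm below the spigot top with no contact force, so it is on. I'll go down to the pins.

jog_arm(
  steps=[
    {"dx":0,"dy":0,"dz":-0.04,"twist":0},
    {"dx":0,"dy":0,"dz":-0.07,"twist":0},
    {"dx":0,"dy":0,"dz":-0.1,"twist":0},
    {"dx":0,"dy":0,"dz":-0.1,"twist":0},
  ],
)

```text
t: 7.5
tool_pos: [0.5896, 0.0639, 0.2527]
tool_rot: [-0.472, -3.092, -0.001]
contact_force: [-0.3, -0.1, -1.3]
opening: 0.0403
```

jog_arm(
  steps=[
    {"dx":0,"dy":0,"dz":-0.02,"twist":0},
    {"dx":0,"dy":0,"dz":-0.04,"twist":0},
    {"dx":0,"dy":0,"dz":-0.04,"twist":0},
  ],
)

```text
t: 7.88
tool_pos: [0.59, 0.0638, 0.2523]
tool_rot: [-0.472, -3.094, -0.001]
contact_force: [-3.1, -0.7, 6.3]
opening: 0.0403
```

It is riding on the pins, with the TCP at 0.2523 and about 7 N of contact. I'll turn clockwise under light pressure and watch for the drop.

jog_arm(
  steps=[
    {"dx":-0.01,"dy":0,"dz":-0.03,"twist":-0.4},
    {"dx":-0.01,"dy":0,"dz":-0.03,"twist":-0.8},
    {"dx":-0.01,"dy":0,"dz":-0.03,"twist":-1.2},
  ],
)

```text
t: 8.25
tool_pos: [0.5903, 0.0636, 0.2522]
tool_rot: [-0.797, -3.03, -0.004]
contact_force: [-0.2, -0.9, 4.4]
opening: 0.0405
```

jog_arm(
  steps=[
    {"dx":0,"dy":0,"dz":-0.03,"twist":-0.4},
    {"dx":0,"dy":0,"dz":-0.03,"twist":-0.8},
    {"dx":0,"dy":0,"dz":-0.03,"twist":-1.2},
  ],
)

```text
t: 8.62
tool_pos: [0.5905, 0.0638, 0.2506]
tool_rot: [-1.113, -2.93, -0.006]
contact_force: [-0.5, 0.1, -1.0]
opening: 0.0401
```

It dropped: z followed the command and the force went to zero. I'll push straight down towards the seal.

jog_arm(
  steps=[
    {"dx":0,"dy":0,"dz":-0.03,"twist":0},
    {"dx":0,"dy":0,"dz":-0.06,"twist":0},
    {"dx":0,"dy":0,"dz":-0.08,"twist":0},
    {"dx":0,"dy":0,"dz":-0.08,"twist":0},
  ],
)

```text
t: 9.12
tool_pos: [0.5906, 0.0638, 0.2462]
tool_rot: [-1.113, -2.93, -0.006]
contact_force: [-1.2, 0.8, 1.2]
opening: 0.0399
```

jog_arm(
  steps=[
    {"dx":0,"dy":0,"dz":-0.04,"twist":0},
    {"dx":0,"dy":0,"dz":-0.08,"twist":0},
    {"dx":0,"dy":0,"dz":-0.12,"twist":0},
    {"dx":0,"dy":0,"dz":-0.12,"twist":0},
  ],
)

```text
t: 9.62
tool_pos: [0.5909, 0.0638, 0.2411]
tool_rot: [-1.113, -2.932, -0.007]
contact_force: [-3.6, -0.1, 9.2]
opening: 0.0401
```

z is at the predicted home height of 0.2412. I'll push a little more to confirm the hard stop.

jog_arm(
  steps=[
    {"dx":0,"dy":0,"dz":-0.04,"twist":0},
    {"dx":0,"dy":0,"dz":-0.07,"twist":0},
    {"dx":0,"dy":0,"dz":-0.07,"twist":0},
  ],
)

```text
t: 10.0
tool_pos: [0.5912, 0.0637, 0.241]
tool_rot: [-1.113, -2.934, -0.007]
contact_force: [-7.7, -0.0, 15.1]
opening: 0.0401
```

```bash
python3 - <<'E'
from h import *
im=grab('wrist','wrist6');grab('side','side6'); grab('scene','scene6'); o=ctrl.get_obs(); print(o['tool_pos'],o['t'],o['contact_force'],o['wrist_torque'],o['opening'])
crop('side6',225,110,305,190,8)
T=o['tool_pos']; print(fray(im,272,299,T[2]+.0273))
E
```

```text
[0.59118713 0.06368791 0.24103657] 10.15 [-8.35403115  0.33680751 15.6208977 ] [-0.06022531  1.36260234 -0.04663505] 0.04047725552778892
[0.59231971 0.0620582  0.26833657]
```

View pics/side6_c225_110.png

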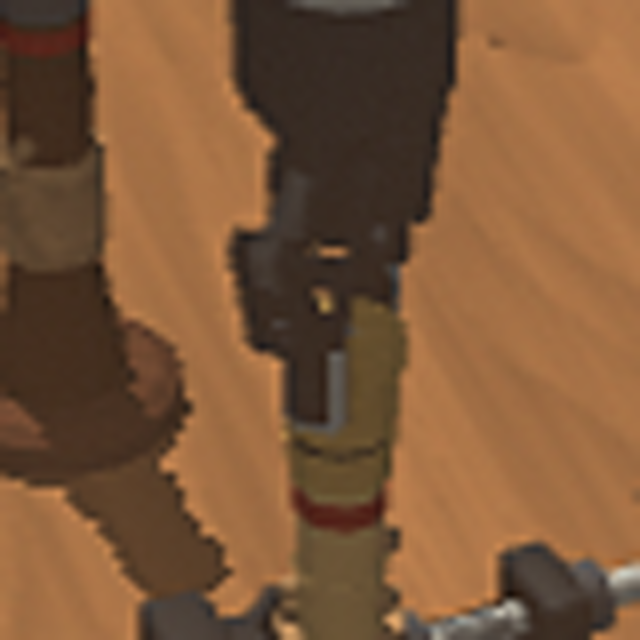

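View pics/wrist6.png

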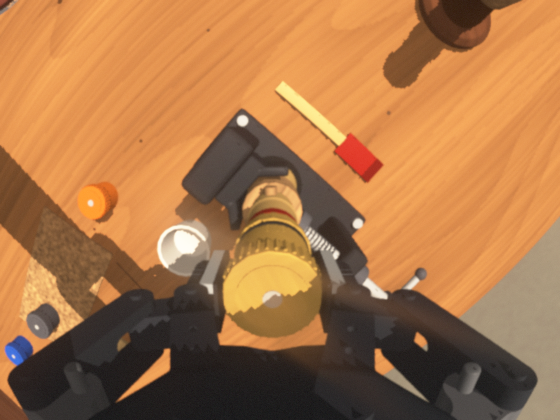

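View pics/scene6.png

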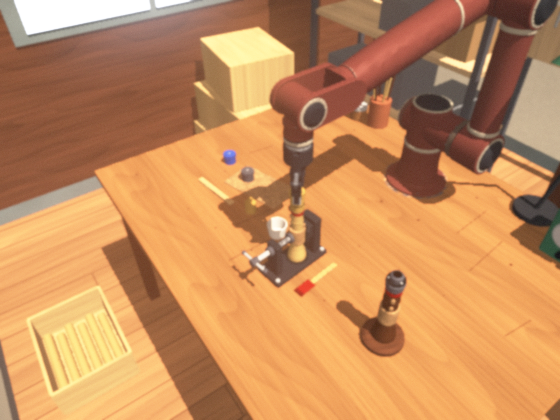

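The side view shows the skirt closed down onto the shoulder, with no seal or pins visible. The wrist view shows the head still square in the pads, with its dot at (272,299). z stayed at 0.241 while force rose from 9 to 15 N, so it is at the hard stop. I'll do one short stability check and then hand in.

```bash
python3 - <<'E'
from h import *
for i in range(4): ctrl.get_image('side')
o=ctrl.get_obs(); print(o['tool_pos'],o['t'],o['contact_force'],o['opening'])
if abs(o['tool_pos'][2]-.241)<.0006 and o['contact_force'][2]>9: print(ctrl.finish_job())
o=ctrl.get_obs(); print(o['tool_pos'],o['t'],o['contact_force'])
E
```

```text
[0.59117878 0.06369504 0.24101112] 10.35 [-7.19405189  0.30105535 16.71239332] 0.04011936208325429
the job is handed in; nothing more can be done
None
the job is handed in; nothing more can be done
```

The brass collar is fully home on the slim flute in the clamp, and I handed the job in with the gripper still holding it down. I took the collar from the mat, set it over the spigot and turned it clockwise on the pins until it dropped, within about 24°. I then pushed it down against the seal to its hard stop.

**Last checks:**
- **Height:** the tool was steady at z = 0.2410 m, against 0.2412 m expected for fully home. It stayed there while the upward force rose from about 9 to 16 N, more than the seal's 8.5 N, so the collar is on the stop. The job took about 10.4 s.
- **Pictures:** the side view shows the skirt closed down over the adapter, with no seal or pins visible. The head sits square in the pads, with no sign of slipping.
- **Other things:** I touched none of them, and they looked unmoved in the last pictures. I did not measure their positions again.

**Disagreements:**
- The gripper read about 40 mm open on a head given as 42–43 mm.
- A sideways force of about 7–8 N (-x) remained while pushing down.
- The first camera readings of the spigot's position differed by about 5 mm. The wrist view fell between them, and the collar went on without contact force.

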